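# Set the kitchen tablet on its leaning stand

## Task

Take the tablet out of the wooden charging rack and set it on the orange ledge of the metal stand, screen outward, centred and square, with its back resting flat against the plate. The ledge has been clamped at an unknown height, so lower the tablet gently, leaning as the plate leans, until you feel it rest on the ledge, and only then let go - do not drop it or press hard. Leave the mug, the honey jar and the pepper mill as they are.

Things in the scene. Friction and masses are not known exactly. Their poses are not given: they have to be found in the camera images.
- tablet: Loose tablet computer in a blue rubber case, 130 wide (its y) x 180 tall (its z) x 15 mm thick (its x), 0.3 to 0.55 kg. Origin: centre of its lower edge face, mid-thickness; z points up to its upper edge, x out of the dark screen. It starts in the rack's slot, leaning 22 degrees from vertical, upper edge leaning to the robot's side, screen to the far side.
- upper_edge (a point): Middle of the tablet's upper edge, 180 mm from its lower edge. A good place to take it: one finger before and one behind, tool along the tablet's -z; draw it out along its own z by at least 100 mm to clear the slot.
- screen (a point): Centre of the tablet's screen face: 90 mm above the lower edge, 7.5 mm in front of the mid-thickness.
- rack: Fixed wooden charging rack. Base 130 (x, from -70 to +60) x 150 (y) x 12 mm; origin on the counter, straight below the middle of the slot floor. A slot 23 mm wide, 120 mm long along y, leans 22 degrees towards -x; its floor (square to the slot) is 24 mm above the counter at the middle, its back rest reaches 92 mm along the slope above that floor, its front cheek 35 mm.
- stand: Fixed metal tablet stand: dark foot 160 (x, from -110 to +50) x 130 (y) x 12 mm, which carries the plate and the ledge. Origin on the counter, straight below the plate's origin. It faces +x of its frame, away from the robot.
- plate: The stand's aluminium plate, 110 wide (y) x 8 mm thick, leaning back 25 degrees from vertical, upper edge to the robot's side. Its front face is the plane x = 0; x points out of it, z up along the slope. Origin 40 mm above the counter, mid-width; it runs from z = -25 to +135 mm. Seated, the tablet's origin is at x = 7.5, y = 0 here, axes parallel, and its upper edge 39 to 73 mm past the plate's.
- ledge_lowest (a point): Fixed point in front of the plate, at x = 12 mm, z = 0 of its frame: the lowest place of the ledge's upper surface, mid-width. The orange ledge, 70 mm wide, square to the plate, is clamped 0 to 28 mm farther up the slope; its height is not reported: feel for it. It is sprung: it gives 1 mm per 2.5 N, at most 6 mm. From plate to lip 24 mm; the lip is 6 mm thick, 8 mm high.
- mug: White mug, 80 mm across, 95 mm high, origin at the centre of its underside. Bystander, beside the stand.
- jar: Amber honey jar, 66 mm across, 100 mm high, origin at the centre of its underside. Bystander, between rack and stand.
- mill: Dark wooden pepper mill, 60 mm across, 140 mm high, origin at the centre of its underside. Bystander, beside the rack.
Not all that is in view belongs to the job. Several things have the shape of the stand; the one meant has the colours described above.

How it is judged (in metres and radians):
On the way, in this order (a step that is already met when the one before it is completed fails the run):
1. the tablet is lifted clear of the rack in the fingers (contact force between tablet and rack below 0.1 N and contact force between the fingers and tablet above 1 N and distance of tablet from where it was at the start of the episode above 0.06 m), for 0.2 s.
2. the tablet, still held and leaning as the plate does (within 7 degrees), rests on the stand (y of tablet in the frame of plate between -0.015 and 0.015 m and z of tablet in the frame of plate between -0.008 and 0.034 m and x of screen in the frame of plate above 0.009 m and contact force between the fingers and tablet above 1 N and contact force between tablet and stand above 0.5 N and angle between the z axis of tablet and the z axis of plate, either way round below 0.12 rad and x of tablet in the frame of plate below 0.018 m), for 0.2 s.
At the end, for the whole second after the job is handed in: The tablet is let go and at rest on the stand's ledge, screen outward: its lower edge centred on the plate within 15 mm, at the height of the ledge and within 4.5 mm of the plate's face; lying flat on the plate within 4 degrees and square to it within 4.5 degrees (y of tablet in the frame of plate between -0.015 and 0.015 m and z of tablet in the frame of plate between -0.008 and 0.034 m and x of screen in the frame of plate above 0.009 m and x of tablet in the frame of plate between 0.004 and 0.012 m and angle between the z axis of tablet and the z axis of plate, either way round below 0.07 rad and angle between the y axis of tablet and the y axis of plate, either way round below 0.08 rad and linear speed of tablet below 0.01 m/s and angular speed of tablet below 0.05 rad/s and contact force between tablet and stand above 1 N and contact force between the fingers and tablet below 0.1 N); the robot touches nothing.
It fails at once if the tablet is dropped: loose from the fingers it moves faster than 0.25 m/s (contact force between the fingers and tablet below 0.05 N and linear speed of tablet above 0.25 m/s).
It fails at once if the tablet is pressed on the stand with more than 40 N (contact force between tablet and stand above 40 N).
It fails at once if the mug is shifted more than 20 mm or tipped (distance of mug from where it was at the start of the episode above 0.02 m or angle between mug's own z axis and vertical above 0.3 rad).
It fails at once if the honey jar is shifted more than 20 mm or tipped (distance of jar from where it was at the start of the episode above 0.02 m or angle between jar's own z axis and vertical above 0.3 rad).
It fails at once if the pepper mill is shifted more than 20 mm or tipped (distance of mill from where it was at the start of the episode above 0.02 m or angle between mill's own z axis and vertical above 0.3 rad).
It also fails if it takes over 58 s, if anything falls off the work surface, if the arm or the gripper's body presses on something with over 40 N, if the wrist force passes 120 N, or if a joint passes its speed limit or range.

## Robot

A 6-joint arm with a two-finger parallel gripper is mounted at the origin on the work surface. World frame = base frame: x ahead of the robot, y to its left, z up, the work surface at z = 0. Lengths are in m, angles in degrees, forces in N, time in s.
With the tool pointing down it reaches from about 0.3 to 0.75 m from the base axis. Payload 8.5 kg.
Tool frame: the origin (TCP) lies midway between the tips of the shut fingers; the grasp point (between the pads) lies grasp_offset behind it (grasp_offset is the distance from the TCP to the grasp point, in m); z points along the fingers, y is the line along which they close (so a half turn about z gives the same grasp; the last joint's range is limited). The gripper opens to 85 mm and grips with 20 to 120 N. Pads are 22 mm wide; open, the fingers measure 114 mm over their backs; the gripper's body (76 mm by 85 mm) begins 54 mm behind the grasp point. The pads swing forward as they close: fully open they stand 13 mm farther back than shut.
Start: joints at [50.919, 21.807, 74.336, -0, 83.858, -12.336], TCP at [0.248, 0.491, 0.231] pointing down, gripper open.
Joint ranges: [-178.18, 178.18], [-50.72, 133.34], [12.68, 142.11], [-81.47, 261.47], [9.98, 163.14], [-165.26, 165.26]. Speed limits (degrees/s): [136.94, 136.94, 180, 180, 180, 180].

## Interface

Orientations are given as a 3x3 rotation matrix whose columns are the frame's x, y, z axes.
In Python, from rig import observe, get_image, camera_params, close_job, grasp_offset gives the robot as it stands.
- The arm moves only by the shell command python3 -m handwheel 'ROWS' [OPENING] [FORCE]. ROWS is JSON, a list of rows, each a list of 2 entries, a list of its own where there are three numbers: the shift along the tool's x, y, z as a fraction of full scale, then the turn, a rotation vector about the tool's x, y, z as a fraction of full scale. In form: [[[dx, dy, dz], [ax, ay, az]], ...]. A call has 1 to 10 rows; each row is the pose to reach, as a shift and turn from the pose commanded when the call began, along the tool's axes at that moment, turning the shorter way round; what a row does not reach only later rows make up. Full scale, the value 1, is 0.5 m for a shift and pi rad for a turn. A row lasts 1/10 s, in which the tool goes at most 50 mm and 8.59 degrees, less where a joint would pass 70% of its speed; a pose out of reach is approached as far as the arm can. A call with a number of a shift or a turn outside -1 to 1 is refused whole. A call with a gripper value outside its range is refused whole. OPENING is the opening, from 0 (shut) to 1 (fully open), set as the call begins (- or left out, the last holds). The fingers move at their own pace and stop on an object; FORCE is the grip in N (left out, the last holds). Time passes only in rows, so rows that repeat a pose let the fingers close. It gives the time, the measured TCP pose, the force, the opening and the grip force at its end, in the units of the state.
- observe(): the state, without advancing time (a new reading comes with each control period).
- get_image(name): name is "side" or "top" or "wrist"; returns (picture, depth): 400x640x3 uint8, red, green, blue; 400x640 float32, m along the optical axis (not along the pixel's ray), 0 where there is no reading.
- camera_params(name): a dict with "K" (3x3 intrinsics, pixels), "R" (3x3) and "t" (3): a world point X has camera coordinates R X + t. Camera axes: x right, y down, z forward; pixel columns grow to the right and rows downward; lengths in m; the calibration is good to about 2 mm. A picture is of the moment at which its call begins: read the wrist's pose just before it. camera_params takes no time and is no camera call; for the wrist camera it gives the pose at the moment of the call.
- close_job(): hands the job in; it is judged then, once.
The state is a dict: "time_s": time; "q": joint angles; "qvel": joint speeds; "joint_efforts": joint torques, N m; "position": TCP position; "tool_rot": TCP orientation; "ft_force": force on the tool from outside, world axes, zero at the start; "wrist_torque": the same for the moment, N m; "grip_width": finger opening in m; "gripper_force": force on a finger pad.
Only numpy, scipy, OpenCV 4.12 (cv2) and the standard library are available. Lean on these libraries where they do the work, as an engineer would, in place of code of your own. Each camera call takes 0.05 s, during which the arm holds its last target. There are 200 camera calls.

## Working session

There is one attempt and no reset: what is moved stays moved. The work goes in short steps, Python scripts to look and compute and a shell command to move; the robot and the scene stay as the last step left them, time stands still between calls to the robot, and variables do not carry over. Pictures are saved under pics/ and viewed, at most 10 in all, crops included, and the job is handed in when it is done.

```bash
ls; mkdir -p pics; python3 - <<'E'
from rig import *
import cv2,numpy as np
print(observe(), grasp_offset)
for n in("side","top"):
    im,d=get_image(n); np.savez("%s0.npz"%n,im=im,d=d)
    cv2.imwrite(f"pics/{n}0.png",im[:,:,::-1]); p=camera_params(n); print(n,p)
E
```

```text
pics
{'time_s': 0.0, 'q': array([ 5.09187730e+01,  2.18426593e+01,  7.43862838e+01,  1.01103758e-04,
        8.38589596e+01, -1.23348993e+01]), 'qvel': array([ 0.00850906,  0.0439161 ,  0.03043964,  0.03593366, -0.00016462,
        0.05467076]), 'joint_efforts': array([-6.08803930e-04, -4.48460591e+01, -2.31276262e+01, -3.14521913e-04,
        4.94460168e-03,  2.45828949e-05]), 'position': array([0.2473207 , 0.49091582, 0.23068714]), 'tool_rot': array([[-8.93007545e-01,  4.50040651e-01, -9.68548436e-04],
       [ 4.50041572e-01,  8.93006813e-01, -1.18981375e-03],
       [ 3.29455799e-04, -1.49839971e-03, -9.99998823e-01]]), 'ft_force': array([-0.86432794, -0.05369761, -0.21428108]), 'wrist_torque': array([-0.00227384, -0.06665423,  0.08551959]), 'gripper_force': 0.0, 'grip_width': 0.08541719945981789} 0.0187
side {'K': array([[405.76609631,   0.        , 322.71990325],
       [  0.        , 405.76609631, 203.3584234 ],
       [  0.        ,   0.        ,   1.        ]]), 'R': array([[ 0.91018296, -0.41369469, -0.02058368],
       [-0.25252666, -0.51482929, -0.81925642],
       [ 0.32832495,  0.75087116, -0.57305779]]), 't': array([-0.48505219,  0.29949525,  0.95773059])}
top {'K': array([[410.67040426,   0.        , 320.50187782],
       [  0.        , 410.67040426, 196.09423815],
       [  0.        ,   0.        ,   1.        ]]), 'R': array([[-0.03550221, -0.99936061, -0.00423773],
       [-0.97878656,  0.03562688, -0.20176125],
       [ 0.20178323, -0.00301514, -0.97942557]]), 't': array([0.07045156, 0.54932958, 1.23935424])}
```

View pics/side0.png

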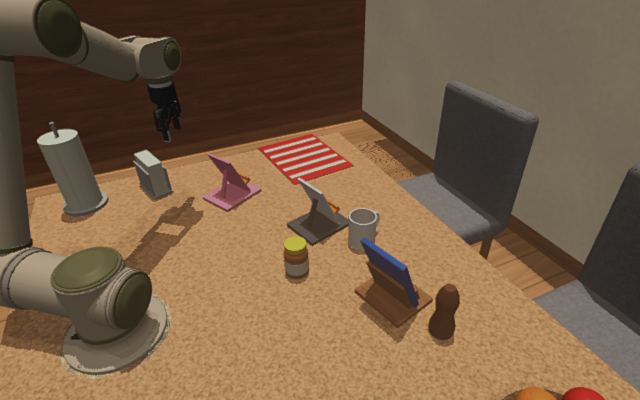

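View pics/top0.png

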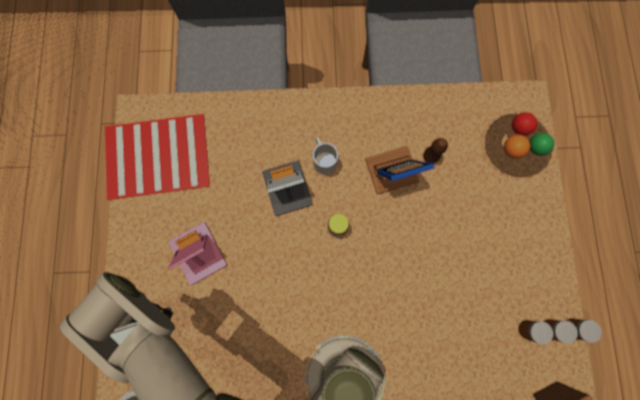

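Side view: the blue tablet is in the rack at (390,275), with the mill at (445,312), jar at (296,257) and mug at (362,230). There are three stand-shaped things:
- A dark foot with an aluminium plate and orange ledge at side (318,210) / top (287,187).
- A pink one at side (232,185) / top (195,250).
- A small pale block at side (152,172).

Only the first has the described colours. I'll confirm it in a crop and measure.

```bash
cat > h.py <<'E'
import numpy as np,cv2
from rig import camera_params
def pts(n,d,P=None):
    p=P or camera_params(n);K=p["K"];v,u=np.mgrid[0:400,0:640]
    c=np.stack([(u-K[0,2])/K[0,0]*d,(v-K[1,2])/K[1,1]*d,d],-1)
    return (c-p["t"])@p["R"]
def hsv(im): return cv2.cvtColor(im,cv2.COLOR_RGB2HSV)
def plane(X):
    for _ in range(4):
        c=X.mean(0);n=np.linalg.svd(X-c,full_matrices=False)[2][2];r=(X-c)@n
        X=X[abs(r)<max(2*np.median(abs(r)),.001)]
    return c,n,len(X)
E
python3 - <<'E'
from h import *
c=[]
for n,(x0,y0,w,h) in dict(side=(270,165,120,90),top=(250,130,120,90)).items():
    z=np.load(n+"0.npz");c.append(cv2.resize(z["im"][y0:y0+h,x0:x0+w,::-1],(400,300),interpolation=cv2.INTER_CUBIC))
z=np.load("side0.npz");c.append(cv2.resize(z["im"][230:330,345:465,::-1],(400,300),interpolation=cv2.INTER_CUBIC))
z=np.load("top0.npz");c.append(cv2.resize(z["im"][130:220,350:470,::-1],(400,300),interpolation=cv2.INTER_CUBIC))
cv2.imwrite("pics/crop1.png",np.vstack([np.hstack(c[:2]),np.hstack(c[2:])]))
for n in("side","top"):
    z=np.load(n+"0.npz");im,d=z["im"],z["d"];W=pts(n,d);H=hsv(im);h,s,v=H[...,0],H[...,1],H[...,2]
    ok=(d>0)&(W[...,0]>.2)&(W[...,2]>.003)
    blue=(h>105)&(h<130)&(s>120)&ok
    X=W[blue];print(n,"blue",len(X),X.min(0).round(3),X.max(0).round(3))
    if len(X)>50: print(plane(X))
    for nm,b in dict(stand=(285,165,70,80) if n=="side" else (260,155,55,62),mug=(345,205,40,50) if n=="side" else (308,135,34,36),jar=(280,235,35,45) if n=="side" else (325,210,28,28),mill=(426,280,36,62) if n=="side" else (420,134,32,32)).items():
        x,y,w,hh=b;S=W[y:y+hh,x:x+w].reshape(-1,3);g=S[S[:,2]>.03];print(nm,g.min(0).round(3),g.max(0).round(3),np.median(g,0).round(3))
E
```

```text
side blue 253 [ 0.562 -0.275  0.186] [ 0.602 -0.152  0.193]
(array([ 0.58264725, -0.21572441,  0.18962856]), array([ 0.3107973 ,  0.08955537, -0.94624779]), 188)
stand [ 0.203 -0.766  0.03 ] [0.669 0.218 0.784] [0.581 0.126 0.093]
mug [ 0.203 -0.766  0.03 ] [0.744 0.074 0.784] [0.658 0.008 0.078]
jar [ 0.203 -0.766  0.03 ] [0.486 0.03  0.784] [ 0.449 -0.019  0.077]
mill [ 0.203 -0.766  0.03 ] [ 0.705 -0.302  0.784] [ 0.672 -0.335  0.099]
top blue 297 [ 0.566 -0.323  0.012] [ 0.659 -0.136  0.196]
(array([ 0.59236117, -0.19349701,  0.16907354]), array([-0.88716029, -0.23633784, -0.39634713]), 212)
stand [0.29  0.055 0.03 ] [0.684 0.219 1.325] [0.599 0.158 0.077]
mug [ 0.29  -0.007  0.03 ] [0.742 0.071 1.325] [0.69  0.037 0.077]
jar [ 0.29  -0.031  0.03 ] [0.486 0.055 1.325] [0.452 0.002 0.099]
mill [ 0.29  -0.346  0.03 ] [0.707 0.055 1.325] [ 0.674 -0.31   0.118]
```

View pics/crop1.png

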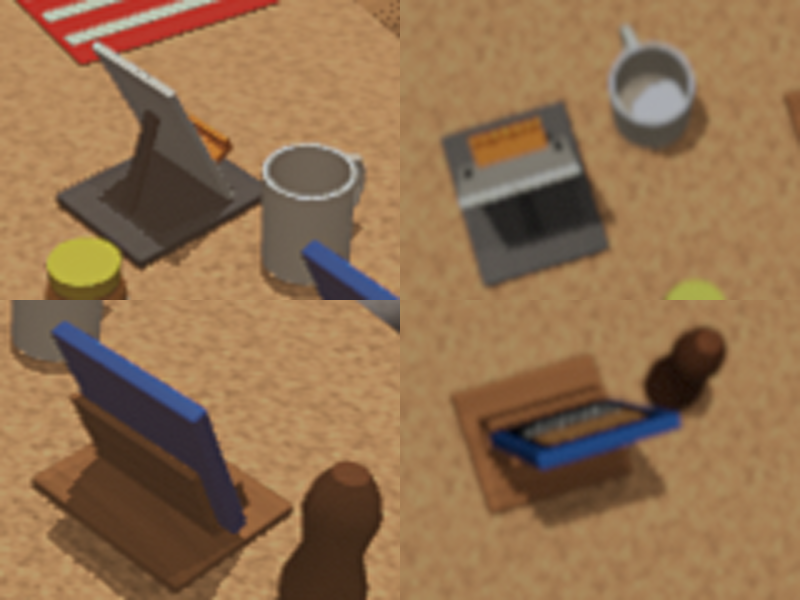

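Confirmed: the crop shows the dark foot, aluminium plate and orange ledge of the stand meant, and the blue tablet in the rack. Next I'll fit planes and edges.

```bash
python3 - <<'E'
from h import *
def ang(n): 
    n=n*np.sign(n[0]); return "yaw %.2f lean %.2f"%(np.degrees(np.arctan2(n[1],n[0])),np.degrees(np.arcsin(n[2])))
for n in("side","top"):
    z=np.load(n+"0.npz");im,d=z["im"],z["d"];W=pts(n,d);H=hsv(im);h,s,v=H[...,0],H[...,1],H[...,2]
    x,y,Z=[W[...,i] for i in range(3)]
    ctr=(Z>-.01)&(Z<.003)&(x>.3)&(x<.7)&(abs(y)<.4); print(n,"counter z",np.median(Z[ctr]).round(4))
    box=lambda u0,v0,u1,v1:(np.add.outer(np.arange(400),np.zeros(640))>=v0)&(np.add.outer(np.arange(400),np.zeros(640))<v1)&(np.arange(640)>=u0)&(np.arange(640)<u1)
    T=box(355,235,425,310) if n=="side" else box(370,155,440,185)
    S=box(290,172,355,245) if n=="side" else box(260,155,315,217)
    m=T&(h>100)&(h<135)&(s>70)&(Z>.09)&(d>0); m=cv2.erode(m.astype(np.uint8),np.ones((2,2)))>0
    dark=m&(v<v[m].mean()) if n=="side" else m
    for nm,k in(("tab dark",dark),("tab bright",m&~dark)):
        if k.sum()>20:
            c,nn,N=plane(W[k]);print(nm,k.sum(),N,c.round(4),nn.round(3),ang(nn))
    # stand plate
    m=S&(s<60)&(Z>.055)&(Z<.2)&(d>0); print("plate range",W[m].min(0).round(3),W[m].max(0).round(3))
    g=cv2.erode((m&(Z<.15)).astype(np.uint8),np.ones((3,3)))>0
    if g.sum()>20:
        c,nn,N=plane(W[g]);print("plate",g.sum(),N,c.round(4),nn.round(3),ang(nn))
    # foot & rack base rects
    for nm,B,zm in(("foot",S,.012),("rack",box(345,260,435,325) if n=="side" else box(362,140,432,196),.012)):
        k=B&(abs(Z-zm)<.004)&(d>0)
        q=W[k][:,:2].astype(np.float32)*1000
        r=cv2.minAreaRect(q);print(nm,k.sum(),r, cv2.boxPoints(r).round(0).tolist())
    o=S&(h<20)&(s>150)&(Z>.03)&(v>100)&(x>.6)
    if o.sum(): print("orange",o.sum(),W[o].mean(0).round(4),W[o].min(0).round(3),W[o].max(0).round(3))
E
```

```text
side counter z -0.0008
tab dark 60 39 [ 0.5815 -0.2276  0.1876] [ 0.087  0.028 -0.996] yaw 18.10 lean -84.76
tab bright 178 128 [ 0.5827 -0.2159  0.1897] [ 0.306  0.087 -0.948] yaw 15.79 lean -71.43
plate range [0.548 0.014 0.055] [0.669 0.203 0.162]
plate 100 77 [0.5917 0.131  0.1033] [0.871 0.248 0.425] yaw 15.87 lean 25.16
foot 987 ((591.4432373046875, 139.34490966796875), (164.0489501953125, 202.3107147216797), 59.61686706542969) [[463.0, 120.0], [637.0, 17.0], [720.0, 159.0], [546.0, 261.0]]
rack 1363 ((645.419189453125, -210.01239013671875), (132.1206817626953, 191.78883361816406), 13.943949699401855) [[558.0, -133.0], [604.0, -319.0], [733.0, -287.0], [686.0, -101.0]]
orange 69 [0.6414 0.156  0.0584] [0.634 0.137 0.048] [0.654 0.189 0.07 ]
top counter z -0.0006
tab dark 252 198 [ 0.5868 -0.2027  0.1833] [-0.864 -0.237 -0.444] yaw 15.37 lean 26.39
plate range [0.548 0.067 0.055] [0.684 0.215 0.167]
plate 118 90 [0.592  0.1616 0.1069] [-0.875 -0.243 -0.419] yaw 15.50 lean 24.80
foot 1031 ((598.156005859375, 140.30812072753906), (159.84097290039062, 170.81964111328125), 15.287664413452148) [[499.0, 202.0], [544.0, 37.0], [698.0, 79.0], [653.0, 244.0]]
rack 857 ((653.718505859375, -212.49757385253906), (165.46493530273438, 212.82955932617188), 7.0454583168029785) [[559.0, -117.0], [585.0, -328.0], [749.0, -308.0], [723.0, -97.0]]
orange 183 [0.6341 0.1712 0.0562] [0.617 0.136 0.046] [0.654 0.206 0.073]
```

```bash
python3 - <<'E'
from h import *
def rect(X,nm):
    r=cv2.minAreaRect((X*1000).astype(np.float32));b=cv2.boxPoints(r);print(nm,len(X),np.round(r[0],1),np.round(r[1],1),round(r[2],1),b.round(0).tolist())
def ray(n,px,z):
    p=camera_params(n);d=np.c_[px,np.ones(len(px))]@np.linalg.inv(p["K"]).T@p["R"];o=-p["R"].T@p["t"]
    return o+d*((z-o[2])/d[:,2])[:,None]
for n in("side","top"):
    z=np.load(n+"0.npz");im,d=z["im"],z["d"];W=pts(n,d);H=hsv(im);h,s,v=H[...,0],H[...,1],H[...,2];Z=W[...,2]
    def big(m):
        k,l,st,_=cv2.connectedComponentsWithStats(m.astype(np.uint8));return l==1+st[1:,4].argmax()
    B=np.zeros((400,640),bool)
    if n=="side":B[180:250,280:356]=1
    else:B[155:220,258:316]=1
    f=big(B&(s<70)&(Z<.02)&(Z>.004)); vu=np.argwhere(f)[:,::-1]; rect(ray(n,vu,.012)[:,:2],n+" foot")
    B[:]=0
    if n=="side":B[260:326,350:436]=1
    else:B[145:196,362:432]=1
    med=np.median(v[(Z<.002)&(Z>-.005)]);print(med,np.median(h[f]),np.median(s[f]))
    f=big(B&(Z<.02)&(Z>.006)&(v<med*.85)); rect(ray(n,np.argwhere(f)[:,::-1],.012)[:,:2],n+" rack")
    # tablet upper edge face
    if n=="side":B[235:310,355:425]=1
    m=B&(h>100)&(h<135)&(s>70)&(Z>.1); t=np.median(v[m]); 
    e=big(m&(Z>.17)&(v>110)); X=W[e];print("edge",e.sum(),X.mean(0).round(4),"v",t); rect(X[:,:2],n+" upper edge"); print("z range",X[:,2].min(),X[:,2].max())
    # plate top edge
    B[:]=0
    B[172:215,290:345]=n=="side"
    if n=="top":B[160:200,260:316]=1
    e=B&(s<60)&(Z>.155)&(Z<.2); X=W[e]; rect(X[:,:2],n+" plate top"); print(X[:,2].min(),X[:,2].max(),X.mean(0))
E
```

```text
side foot 311 [555.7 147.3] [ 84.  123.5] 15.1 [[499.0, 196.0], [531.0, 77.0], [612.0, 99.0], [580.0, 218.0]]
181.0 13.0 50.0
side rack 1413 [ 638.  -192.3] [132.6 150.3] 14.5 [[555.0, -136.0], [593.0, -282.0], [721.0, -248.0], [683.0, -103.0]]
edge 261 [ 0.5827 -0.2153  0.1897] v 138.0
side upper edge 261 [ 581.6 -211.8] [ 12.9 126.5] 14.5 [[560.0, -152.0], [591.0, -275.0], [604.0, -271.0], [572.0, -149.0]]
z range 0.18565244908413578 0.19327192303248308
side plate top 76 [563.2 151.4] [  9.  107.1] 15.0 [[545.0, 202.0], [573.0, 99.0], [581.0, 101.0], [554.0, 204.0]]
0.1554182513080593 0.16214852884989664 [0.56369649 0.1479208  0.15906971]
top foot 934 [593.3 159.6] [154.1 125. ] 15.8 [[502.0, 199.0], [536.0, 78.0], [684.0, 120.0], [650.0, 241.0]]
165.0 15.0 27.0
top rack 907 [ 639.9 -188.5] [130.  150.1] 15.4 [[557.0, -133.0], [597.0, -278.0], [723.0, -244.0], [683.0, -99.0]]
edge 149 [ 0.5847 -0.2116  0.1912] v 110.0
top upper edge 149 [ 584.5 -210.6] [ 10.9 117.4] 15.0 [[564.0, -155.0], [594.0, -269.0], [605.0, -266.0], [575.0, -152.0]]
z range 0.18662592597799504 0.1961390547904905
top plate top 112 [565.4 152.9] [ 10.3 108.6] 15.5 [[546.0, 204.0], [575.0, 99.0], [585.0, 102.0], [556.0, 207.0]]
0.1552425637640303 0.16652213378689495 [0.56514005 0.15275231 0.16012485]
```

```bash
cat >> h.py <<'E'
from scipy.spatial.transform import Rotation as Ro
from rig import observe
def frame(yaw,lean):
    return Ro.from_euler("ZY",[yaw,-lean],degrees=True).as_matrix()  # cols x,y,z of tablet/plate
def tool(F): return np.c_[F[:,1],F[:,0],-F[:,2]]
def goto(R,p,nm=""):
    o=observe();A=o["tool_rot"]
    s=A.T@(np.array(p)-o["position"])/.5;r=Ro.from_matrix(A.T@R).as_rotvec()/np.pi
    print(nm,"shift",s.round(4).tolist(),"turn",r.round(4).tolist(),"rows>=",round(max(np.linalg.norm(s)*10,np.linalg.norm(r)*180/8.59),1))
FT=frame(15,22);EDGE=np.array([.5825,-.2115,.1895])
FP=frame(15.4,25);PO=np.array([.6223,.1675,.040])
E
python3 - <<'E'
from h import *
print(FT.round(3))
pre=EDGE+FT@[0,0,.06]
goto(tool(FT),(np.array([.40,.14,.30])),"mid"); goto(tool(FT),pre,"pre"); print(pre)
E
```

```text
[[ 0.896 -0.259 -0.362]
 [ 0.24   0.966 -0.097]
 [ 0.375 -0.     0.927]]
mid shift [-0.5885, -0.4896, -0.1379] turn [-0.1153, -0.0514, 0.2647] rows>= 7.8
pre shift [-1.1973, -0.983, -0.0278] turn [-0.1153, -0.0514, 0.2647] rows>= 15.5
[ 0.56078947 -0.21731732  0.24513103]
```

```bash
python3 -m handwheel '[[[-0.589,-0.49,-0.138],[-0.115,-0.051,0.265]],[[-0.589,-0.49,-0.138],[-0.115,-0.051,0.265]],[[-0.589,-0.49,-0.138],[-0.115,-0.051,0.265]],[[-0.589,-0.49,-0.138],[-0.115,-0.051,0.265]],[[-0.589,-0.49,-0.138],[-0.115,-0.051,0.265]],[[-0.589,-0.49,-0.138],[-0.115,-0.051,0.265]],[[-0.589,-0.49,-0.138],[-0.115,-0.051,0.265]],[[-0.589,-0.49,-0.138],[-0.115,-0.051,0.265]],[[-0.589,-0.49,-0.138],[-0.115,-0.051,0.265]],[[-0.589,-0.49,-0.138],[-0.115,-0.051,0.265]]]' 1 40
python3 - <<'E'
from h import *
goto(tool(FT),EDGE+FT@[0,0,.06],"pre"); print(observe()["q"].round(1))
E
```

```text
time_s: 1.1
position: [0.4003, 0.1391, 0.3001]
tool_rot: [[-0.256, 0.897, 0.361], [0.967, 0.236, 0.097], [0.002, 0.374, -0.927]]
ft_force: [-0.7, 1.0, -0.8]
grip_width: 0.085
gripper_force: 0.0
pre shift [-0.7715, 0.0783, 0.1484] turn [-0.0003, -0.0002, -0.0012] rows>= 7.9
[ -0.6  -3.9  97.9   6.4  65.  -17.1]
```

```bash
python3 -m handwheel '[[[-0.772,0.078,0.148],[0,0,-0.001]],[[-0.772,0.078,0.148],[0,0,-0.001]],[[-0.772,0.078,0.148],[0,0,-0.001]],[[-0.772,0.078,0.148],[0,0,-0.001]],[[-0.772,0.078,0.148],[0,0,-0.001]],[[-0.772,0.078,0.148],[0,0,-0.001]],[[-0.772,0.078,0.148],[0,0,-0.001]],[[-0.772,0.078,0.148],[0,0,-0.001]],[[-0.772,0.078,0.148],[0,0,-0.001]]]'
python3 - <<'E'
from h import *
from rig import get_image
goto(tool(FT),EDGE+FT@[0,0,.06],"pre"); print(observe()["q"].round(1))
P=camera_params("wrist");im,d=get_image("wrist");np.savez("w1.npz",im=im,d=d)
W=pts("wrist",d,P);H=hsv(im);h,s,v=H[...,0],H[...,1],H[...,2]
m=(h>100)&(h<135)&(s>70)&(W[...,2]>.17)&(W[...,2]<.2)&(d>0);X=W[m];print(m.sum())
L=(X-EDGE)@FT*1000;r=cv2.minAreaRect(L[:,:2].astype(np.float32));print(r,L.min(0),L.max(0))
v=im.copy();v[m]=[255,255,0];cv2.imwrite("pics/w1.png",cv2.resize(np.hstack([im,v])[:,:,::-1],(800,250)))
E
```

```text
time_s: 2.0
position: [0.5633, -0.2187, 0.2429]
tool_rot: [[-0.26, 0.896, 0.359], [0.966, 0.24, 0.099], [0.003, 0.372, -0.928]]
ft_force: [-0.2, 0.9, 0.5]
grip_width: 0.0852
gripper_force: 0.0
pre shift [0.004, -0.0021, -0.0056] turn [-0.0008, -0.0009, 0.0] rows>= 0.1
[-40.2  20.1  78.1  19.1  70.  -60. ]
4044
((0.6356678009033203, -0.6105422973632812), (129.40631103515625, 15.71066951751709), 89.8306884765625) [ -7.36296779 -65.30937081 -24.12443034] [ 8.50097098 64.09394677  3.23492186]
```

View pics/w1.png

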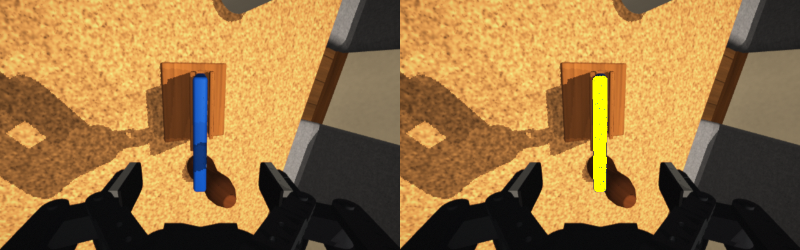

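```bash
sed -i 's/^FT=.*/FT=frame(15,22);EDGE=np.array([.5832,-.2119,.1897])/' h.py; python3 - <<'E'
from h import *
from rig import camera_params
# use stored wrist picture: height of the edge along the tablet's z
z=np.load("w1.npz");W=pts("wrist",z["d"]);H=hsv(z["im"]);m=(H[...,0]>100)&(H[...,0]<135)&(H[...,1]>70)&(W[...,2]>.17)&(z["d"]>0)
L=(W[m]-EDGE)@FT*1000;k=abs(L[:,0])<5;print(np.percentile(L[k,2],[5,25,50,75,95]),[np.median(L[k&(abs(L[:,1]-y)<10),2]) for y in(-50,0,50)])
goto(tool(FT),EDGE-FT@[0,0,.031],"grasp")
E
```

```text
[0.31961033 0.9789424  1.40509503 1.83893418 2.44421381] [np.float64(1.4771083607854956), np.float64(1.4125369663772547), np.float64(1.3813039518218613)]
grasp shift [-0.0029, -0.0007, 0.1779] turn [-0.0007, -0.0013, 0.0004] rows>= 1.8
```

```bash
python3 -m handwheel '[[[-0.002,-0.001,0.05],[0,-0.001,0]],[[-0.003,-0.001,0.1],[0,-0.001,0]],[[-0.003,-0.001,0.15],[0,-0.001,0]],[[-0.003,-0.001,0.176],[0,-0.001,0]],[[-0.003,-0.001,0.176],[0,-0.001,0]],[[-0.003,-0.001,0.176],[0,-0.001,0]]]' && python3 -m handwheel '[[[0,0,0],[0,0,0]],[[0,0,0],[0,0,0]],[[0,0,0],[0,0,0]],[[0,0,0],[0,0,0]],[[0,0,0],[0,0,0]],[[0,0,0],[0,0,0]],[[0,0,0],[0,0,0]],[[0,0,0],[0,0,0]],[[0,0,0],[0,0,0]],[[0,0,0],[0,0,0]]]' 0 60
```

```text
time_s: 2.65
position: [0.5936, -0.2086, 0.1649]
tool_rot: [[-0.261, 0.895, 0.363], [0.965, 0.243, 0.095], [-0.003, 0.375, -0.927]]
ft_force: [-0.6, -0.8, 0.6]
grip_width: 0.0856
gripper_force: 0.0
time_s: 3.65
position: [0.5934, -0.2097, 0.1643]
tool_rot: [[-0.26, 0.895, 0.363], [0.966, 0.242, 0.094], [-0.003, 0.375, -0.927]]
ft_force: [-4.6, -2.2, 5.5]
grip_width: 0.0141
gripper_force: 59.9
```

```bash
python3 -m handwheel '[[[0,0,-0.03],[0,0,0]],[[0,0,-0.06],[0,0,0]],[[0,0,-0.1],[0,0,0]],[[0,0,-0.14],[0,0,0]],[[0,0,-0.18],[0,0,0]],[[0,0,-0.22],[0,0,0]],[[0,0,-0.26],[0,0,0]],[[0,0,-0.28],[0,0,0]],[[0,0,-0.28],[0,0,0]],[[0,0,-0.28],[0,0,0]]]'
python3 - <<'E'
from h import *
print(observe()["q"].round(1))
for h in(.0,.028):
    print(PO+FP@[.010,0,.18+h-.029])
goto(tool(FP),PO+FP@[.04,0,.18+.028+.06-.029],"pre")
E
```

```text
time_s: 4.65
position: [0.5425, -0.2225, 0.2924]
tool_rot: [[-0.26, 0.896, 0.361], [0.966, 0.242, 0.096], [-0.001, 0.373, -0.928]]
ft_force: [-1.4, -0.8, -3.4]
grip_width: 0.014
gripper_force: 59.3
[-42.   16.5  75.3  18.8  76.6 -59.6]
[0.56951358 0.1529602  0.18107866]
[0.55810514 0.14981779 0.20645528]
pre shift [0.7109, 0.197, 0.1195] turn [-0.0171, 0.001, -0.0016] rows>= 7.5
```

```bash
python3 - <<'E'
from h import *
goto(tool(FP),PO+FP@[.05,0,.18+.028+.10-.029],"high")
E
```

```text
high shift [0.7107, 0.2127, 0.0385] turn [-0.0171, 0.001, -0.0016] rows>= 7.4
```

```bash
python3 -m handwheel '[[[0.03,0.009,0.002],[-0.001,0,0]],[[0.1,0.03,0.005],[-0.003,0,0]],[[0.19,0.057,0.01],[-0.005,0,0]],[[0.28,0.084,0.015],[-0.007,0,0]],[[0.37,0.111,0.02],[-0.009,0,-0.001]],[[0.46,0.138,0.025],[-0.011,0,-0.001]],[[0.55,0.165,0.03],[-0.013,0.001,-0.001]],[[0.62,0.186,0.034],[-0.015,0.001,-0.001]],[[0.68,0.204,0.037],[-0.017,0.001,-0.002]],[[0.711,0.213,0.039],[-0.017,0.001,-0.002]]]' && python3 -m handwheel '[[[0,0,0],[0,0,0]],[[0,0,0],[0,0,0]],[[0,0,0],[0,0,0]]]'
python3 - <<'E'
from h import *
from rig import get_image
print(observe()["q"].round(1),observe()["ft_force"])
goto(tool(FP),PO+FP@[.012,0,.18+.028+.03-.029],"pre")
for n in("side","top","wrist"):
    P=camera_params(n);im,d=get_image(n);np.savez(n+"2.npz",im=im,d=d,R=P["R"],t=P["t"]);cv2.imwrite(f"pics/{n}2.png",im[:,:,::-1])
cv2.imwrite("pics/c2.png",np.vstack([np.hstack([cv2.imread("pics/side2.png")[120:270,220:420],cv2.imread("pics/top2.png")[100:250,220:420]]),cv2.resize(cv2.imread("pics/wrist2.png"),(400,250))]))
E
```

```text
time_s: 5.65
position: [0.5513, 0.1517, 0.3137]
tool_rot: [[-0.27, 0.873, 0.406], [0.963, 0.245, 0.114], [-0.0, 0.422, -0.907]]
ft_force: [0.1, -0.1, -3.5]
grip_width: 0.014
gripper_force: 59.3
time_s: 5.95
position: [0.5524, 0.1477, 0.3141]
tool_rot: [[-0.266, 0.874, 0.408], [0.964, 0.242, 0.111], [-0.002, 0.422, -0.906]]
ft_force: [-0.2, 0.1, -3.6]
grip_width: 0.014
gripper_force: 59.3
[  0.2  10.7  80.6   6.9  64.7 -16.9] [-0.24329578  0.08792637 -3.61010386]
pre shift [0.0013, -0.076, 0.1402] turn [-0.0001, 0.0004, 0.0004] rows>= 1.6
```

View pics/c2.png

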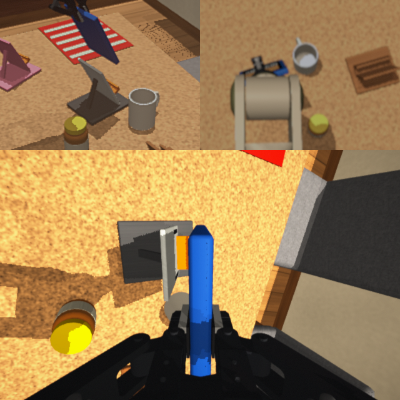

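The tablet is held clear and leans like the plate, above and in front of the stand. The wrist view shows the tablet's edge at (200,300), the plate's upper edge at (168,265) and the ledge at (182,252). I'll check both poses in the plate's frame.

```bash
python3 - <<'E'
from h import *
o=observe();Rt=o["tool_rot"];
for n in("wrist","side","top"):
    z=np.load(n+"2.npz");im,d=z["im"],z["d"];P=camera_params(n)|{"R":z["R"],"t":z["t"]};W=pts(n,d,P);H=hsv(im);h,s,v=[H[...,i].astype(int) for i in range(3)]
    L=(W-PO)@FP*1000;x,y,Z=[L[...,i] for i in range(3)]
    near=(d>.02)&(abs(y)<90)
    if n=="wrist":
        m=(h>100)&(h<135)&(s>70)&near&(Z>200);X=L[m];zt=np.median(X[:,2]);X=X[abs(X[:,2]-zt)<5]
        print("tablet edge zmed",zt,X.min(0).round(1),X.max(0).round(1),cv2.minAreaRect(X[:,:2].astype(np.float32)))
        print("  z at y",[np.median(X[abs(X[:,1]-k)<10,2]).round(1) for k in(-20,0,20,40,55)])
    if n!="side":
        m=(s<70)&near&(Z>128)&(Z<142)&(abs(x+4)<15);X=L[m]
        print(n,"plate top",m.sum(),X.min(0).round(1) if m.any() else 0,X.max(0).round(1) if m.any() else 0)
        if m.sum()>20:print(cv2.minAreaRect(X[:,:2].astype(np.float32)),np.median(X[:,2]))
        m=(s<70)&near&(Z>20)&(Z<128)&(abs(x)<6);X=W[m]
        if m.sum()>30:c,nn,N=plane(X);nn*=np.sign(nn[0]);print(n,"plate front",N,((c-PO)@FP*1000).round(1),(FP.T@nn).round(4))
        m=(h<20)&(s>170)&(v>130)&near&(x>0)&(x<35)&(Z>-10)&(Z<45);X=L[m]
        if m.sum()>20: print(n,"ledge",m.sum(),np.percentile(X,[2,50,98],axis=0).round(1)); print(cv2.minAreaRect(X[:,:2].astype(np.float32)))
    else:
        m=(h>100)&(h<135)&(s>50)&near&(Z>90)&(Z<300);X=W[m]
        if m.sum()>30:c,nn,N=plane(X);nn*=np.sign(nn[0]);print("side tablet back",m.sum(),N,((c-PO)@FP*1000).round(1),(FP.T@nn).round(4),L[m].min(0).round(1),L[m].max(0).round(1))
E
```

```text
tablet edge zmed 307.20993212915926 [ 42.7 -34.3 302.3] [ 58.3  64.3 312.2] ((50.450843811035156, 14.993473052978516), (15.624231338500977, 98.53976440429688), 0.6758625507354736)
  z at y [np.float64(307.3), np.float64(307.3), np.float64(307.2), np.float64(307.2), np.float64(307.1)]
wrist plate top 1051 [ -7.9 -52.  128.1] [  0.4  57.2 136.5]
((-3.52372145652771, 2.6176300048828125), (8.315216064453125, 109.18611145019531), 0.394874632358551) 134.18226732496328
wrist plate front 1388 [ 0.2  6.7 81.9] [ 1.e+00  6.e-04 -0.e+00]
wrist ledge 280 [[  0.3 -31.    5.1]
 [ 20.5   8.3   8. ]
 [ 24.3  37.5  15.8]]
((12.881705284118652, 2.775775909423828), (69.79437255859375, 26.11943244934082), 88.63130950927734)
side tablet back 440 203 [ 42.  -12.  244.5] [0.9982 0.0456 0.0387] [ 27.5 -67.9 131.9] [ 64.6  56.3 299.6]
top plate top 0 0 0
```

Plate and ledge centre lie at y=+2.7 mm of my estimate, the tablet at about -0.6 mm, and the ledge surface looks to be near z≈8 mm. Next I'll go in front of the plate with a safe gap and down to about 25 mm.

```bash
python3 -m handwheel '[[[0.002,-0.02,0.01],[0,0,0]],[[0.004,-0.04,0.03],[0,0,0]],[[0.006,-0.06,0.06],[0,0,0]],[[0.006,-0.072,0.09],[0,0,0]],[[0.006,-0.072,0.12],[0,0,0]],[[0.006,-0.072,0.15],[0,0,0]],[[0.006,-0.072,0.18],[0,0,0]],[[0.006,-0.072,0.2],[0,0,0]],[[0.006,-0.072,0.2],[0,0,0]],[[0.006,-0.072,0.2],[0,0,0]]]'
python3 - <<'E'
from h import *
from rig import get_image
o=observe();print("tcp in plate",((o["position"]-PO)@FP*1000).round(1),"rot dev",np.degrees(Ro.from_matrix(tool(FP).T@o["tool_rot"]).as_rotvec()).round(2))
q=[]
for n in("side","top","wrist"):
    P=camera_params(n);im,d=get_image(n);W=pts(n,d,P);H=hsv(im);h,s,v=[H[...,i].astype(int) for i in range(3)]
    L=(W-PO)@FP*1000;x,y,Z=[L[...,i] for i in range(3)];near=(d>.02)&(abs(y)<90)
    m=(h>100)&(h<135)&(s>70)&near&(Z>150)&(Z<240)&(x<60);X=L[m]
    if n=="wrist":
        zt=np.median(X[:,2]);X=X[abs(X[:,2]-zt)<4];print("tablet edge",zt,X.min(0).round(1),X.max(0).round(1),cv2.minAreaRect(X[:,:2].astype(np.float32)))
        m=(s<70)&near&(Z>128)&(Z<142)&(abs(x+4)<8);X=L[m];print("plate top",m.sum(),np.percentile(X,[1,50,99],axis=0).round(1))
        q.append(cv2.resize(im,(640,400)))
    if n=="side": q.append(cv2.resize(im[140:240,270:390],(480,400),interpolation=cv2.INTER_CUBIC)); q.reverse
q=[cv2.resize(a,None,fx=400/a.shape[1],fy=400/a.shape[1]) for a in q]
hh=max(a.shape[0] for a in q);cv2.imwrite("pics/c3.png",np.hstack([cv2.copyMakeBorder(a,0,hh-a.shape[0],0,0,0) for a in q])[:,:,::-1])
E
```

```text
time_s: 7.1
position: [0.5614, 0.1532, 0.2092]
tool_rot: [[-0.266, 0.873, 0.409], [0.964, 0.242, 0.111], [-0.002, 0.424, -0.906]]
ft_force: [0.5, 0.3, -3.5]
grip_width: 0.014
gripper_force: 59.2
tcp in plate [ 14.8   2.4 179.7] rot dev [-0.07 -0.1  -0.1 ]
tablet edge 208.03644080846846 [  7.4 -30.6 204.1] [ 23.1  67.6 212. ] ((15.256540298461914, 18.49126625061035), (98.158203125, 15.662454605102539), 89.72886657714844)
plate top 1454 [[ -7.5 -12.8 128.7]
 [ -3.4  25.9 134.2]
 [  0.3  57.1 135.8]]
```

View pics/c3.png

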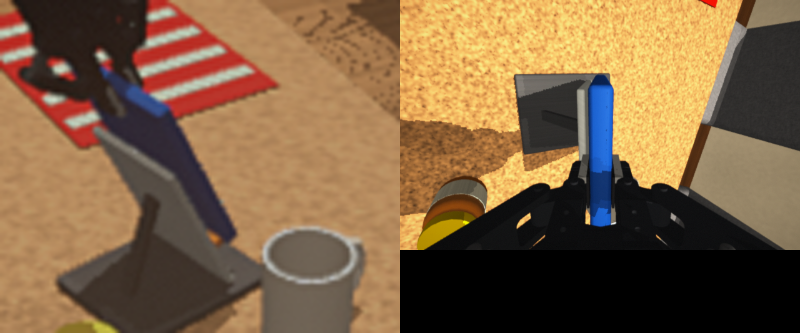

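Tablet centred: its edge ends at y=67.6 and the plate's at 57.1 (10 mm difference, as it must be). The lower edge is about 20 mm above the ledge. Now approach slowly.

```bash
cat > f.py <<'E'
from h import *
o=observe();F=o["ft_force"];print("t",round(o["time_s"],2),"tcp in plate",((o["position"]-PO)@FP*1000).round(1),"F plate axes",(F@FP).round(2),"torque",o["wrist_torque"].round(2))
E
python3 f.py; python3 -m handwheel '[[[0,-0.004,0.006],[0,0,0]],[[0,-0.008,0.012],[0,0,0]],[[0,-0.008,0.018],[0,0,0]],[[0,-0.008,0.024],[0,0,0]],[[0,-0.008,0.028],[0,0,0]],[[0,-0.008,0.028],[0,0,0]],[[0,-0.008,0.028],[0,0,0]]]' >/dev/null; python3 f.py
```

```text
t 7.25 tcp in plate [ 15.    2.5 180.1] F plate axes [-1.66 -0.45 -2.53] torque [-0.17  0.47 -0.06]
t 7.95 tcp in plate [ 10.7   2.6 165.4] F plate axes [-1.23  0.06 -3.51] torque [-0.15  0.49  0.04]
```

```bash
python3 -m handwheel '[[[0,0,0.002],[0,0,0]],[[0,0,0.004],[0,0,0]],[[0,0,0.006],[0,0,0]],[[0,0,0.006],[0,0,0]],[[0,0,0.006],[0,0,0]]]' >/dev/null; python3 f.py
```

```text
t 8.45 tcp in plate [ 10.6   2.6 162.4] F plate axes [-1.11  0.01 -3.5 ] torque [-0.12  0.51  0.02]
```

```bash
python3 -m handwheel '[[[0,0,0.001],[0,0,0]],[[0,0,0.002],[0,0,0]],[[0,0,0.003],[0,0,0]],[[0,0,0.003],[0,0,0]],[[0,0,0.003],[0,0,0]]]' >/dev/null; python3 f.py;  python3 -m handwheel '[[[0,0,0.001],[0,0,0]],[[0,0,0.002],[0,0,0]],[[0,0,0.003],[0,0,0]],[[0,0,0.003],[0,0,0]],[[0,0,0.003],[0,0,0]]]' >/dev/null; python3 f.py
```

```text
t 8.95 tcp in plate [ 10.7   2.6 160.9] F plate axes [-0.87  0.5  -3.69] torque [-0.17  0.49 -0.04]
t 9.45 tcp in plate [ 10.7   2.6 159.5] F plate axes [-1.36 -0.54 -2.01] torque [-0.18  0.58  0.03]
```

```bash
python3 -m handwheel '[[[0,0,0.001],[0,0,0]],[[0,0,0.002],[0,0,0]],[[0,0,0.002],[0,0,0]],[[0,0,0.002],[0,0,0]]]' >/dev/null; python3 f.py;  python3 -m handwheel '[[[0,0,0.001],[0,0,0]],[[0,0,0.002],[0,0,0]],[[0,0,0.002],[0,0,0]],[[0,0,0.002],[0,0,0]]]' >/dev/null; python3 f.py
```

```text
t 9.85 tcp in plate [ 10.7   2.6 158.5] F plate axes [-1.93  0.3   0.39] torque [-0.18  0.58  0.01]
t 10.25 tcp in plate [ 10.7   2.6 157.6] F plate axes [-1.    0.19  3.46] torque [-0.18  0.72 -0.01]
```

Ledge felt at TCP z≈160: about 7 N on the ledge now. I'll ease up about 1 mm and bring the back against the plate.

```bash
python3 -m handwheel '[[[0,0,-0.001],[0,0,0]],[[0,-0.002,-0.002],[0,0,0]],[[0,-0.004,-0.002],[0,0,0]],[[0,-0.004,-0.002],[0,0,0]],[[0,-0.004,-0.002],[0,0,0]]]' >/dev/null; python3 f.py;  python3 -m handwheel '[[[0,-0.001,0],[0,0,0]],[[0,-0.002,0],[0,0,0]],[[0,-0.002,0],[0,0,0]],[[0,-0.002,0],[0,0,0]]]' >/dev/null; python3 f.py
```

```text
t 10.75 tcp in plate [  8.9   2.5 158.5] F plate axes [1.21 0.33 0.19] torque [ 0.06 -0.03  0.05]
t 11.15 tcp in plate [  7.8   2.5 158.4] F plate axes [ 1.67 -0.2   0.16] torque [ 0.04 -0.1   0.02]
```

```bash
python3 -m handwheel '[[[0,0,0],[0,0,0]],[[0,0,0],[0,0,0]],[[0,0,0],[0,0,0]],[[0,0,0],[0,0,0]],[[0,0,0],[0,0,0]],[[0,0,0],[0,0,0]]]' 0.5 20; python3 - <<'E'
from h import *
from rig import get_image
q=[]
for n in("side","wrist"):
    P=camera_params(n);im,d=get_image(n);W=pts(n,d,P);H=hsv(im);h,s,v=[H[...,i].astype(int) for i in range(3)]
    L=(W-PO)@FP*1000;x,y,Z=[L[...,i] for i in range(3)];near=(d>.02)&(abs(y)<90)
    if n=="wrist":
        m=(h>100)&(h<135)&(s>70)&near&(Z>150)&(Z<240)&(x<60);X=L[m]
        zt=np.median(X[:,2]);X=X[abs(X[:,2]-zt)<4];print("tablet edge",zt,X.min(0).round(1),X.max(0).round(1),cv2.minAreaRect(X[:,:2].astype(np.float32)))
        q.append(im)
    else: q.append(im[140:240,270:390])
q=[cv2.resize(a,None,fx=400/a.shape[1],fy=400/a.shape[1],interpolation=cv2.INTER_CUBIC) for a in q]
hh=max(a.shape[0] for a in q);cv2.imwrite("pics/c4.png",np.hstack([cv2.copyMakeBorder(a,0,hh-a.shape[0],0,0,0) for a in q])[:,:,::-1])
E
```

```text
time_s: 11.75
position: [0.5637, 0.1541, 0.1868]
tool_rot: [[-0.267, 0.873, 0.408], [0.964, 0.242, 0.111], [-0.002, 0.423, -0.906]]
ft_force: [-0.2, 0.1, 0.4]
grip_width: 0.0426
gripper_force: 0.0
tablet edge 186.57220855782387 [  0.4 -30.8 182.6] [ 15.3  67.6 188.9] ((7.84755277633667, 18.394664764404297), (98.31687927246094, 14.917291641235352), 89.98780059814453)
```

View pics/c4.png

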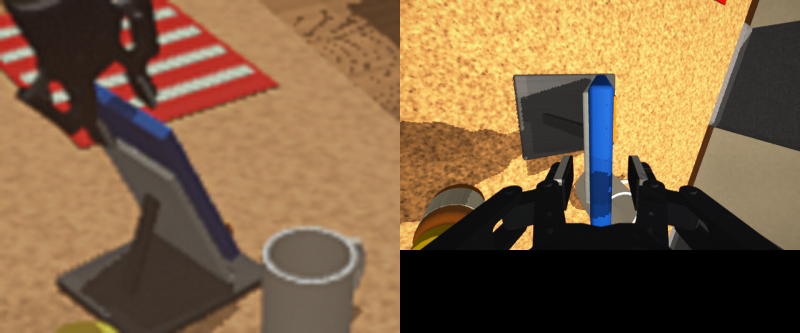

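The tablet lies flat on the plate (edge at x=7.8, y≈2.6, height 6.6 mm), fingers clear of it on both sides. Withdraw along its own z and hand in.

```bash
python3 -m handwheel '[[[0,0,-0.02],[0,0,0]],[[0,0,-0.05],[0,0,0]],[[0,0,-0.09],[0,0,0]],[[0,0,-0.13],[0,0,0]],[[0,0,-0.17],[0,0,0]],[[0,0,-0.2],[0,0,0]],[[0,0,-0.2],[0,0,0]],[[0,0,-0.2],[0,0,0]],[[0,0,-0.2],[0,0,0]],[[0,0,-0.2],[0,0,0]]]'; python3 - <<'E'
from h import *
from rig import get_image,close_job
P=camera_params("wrist");im,d=get_image("wrist");W=pts("wrist",d,P);H=hsv(im);h,s=H[...,0],H[...,1]
L=(W-PO)@FP*1000;m=(h>100)&(h<135)&(s>70)&(d>.02)&(abs(L[...,1])<90)&(L[...,2]>150)&(L[...,2]<200)&(abs(L[...,0]-8)<30);X=L[m]
r=cv2.minAreaRect(X[abs(X[:,2]-np.median(X[:,2]))<4][:,:2].astype(np.float32));print(r,np.median(X[:,2]))
if abs(r[0][0]-7.8)<4 and abs(r[0][1]-2.6)<6: print(close_job())
E
```

```text
time_s: 12.85
position: [0.5228, 0.143, 0.2765]
tool_rot: [[-0.267, 0.874, 0.407], [0.964, 0.242, 0.111], [-0.002, 0.422, -0.907]]
ft_force: [0.1, 0.1, 0.0]
grip_width: 0.0428
gripper_force: 0.0
((7.772446632385254, 2.7718124389648438), (14.856565475463867, 129.28001403808594), 0.24657167494297028) 186.53938463246072
the job is handed in; nothing more can be done
None
```

The tablet is on the stand's ledge, screen outward, centred to within about 1 mm and flat against the plate; the fingers are clear and the job is handed in at about 13 s (no verdict was returned).

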